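# Lock the battery hatch of a laboratory instrument with the blade key

## Task

The battery hatch on top of the white instrument is shut but not locked. Take the flat-handled blade key out of the key stand, and with its blade in the slot of the spring-loaded lock push the lock in gently and turn it clockwise, about a quarter turn, to its stop, then let it spring back up so that it is locked. Put the key back upright in its free well of the stand, fully down; use only the key on the lock, never force it, and leave the other key and everything else on the bench alone.

Things in the scene. Friction and masses are not known exactly. Their poses are not given: they have to be found in the camera images.
- instrument: White bench instrument, fixed, 200 x 290 mm on a black base 230 x 310 mm; its top is 90 mm above the bench. On it lies a grey hatch plate, 100 mm (x) by 150 mm (y), upper face at 94 mm, with the lock in a black collar (46 mm inside, 56 mm outside, 12 mm high). Origin: centre of the underside; y along the long side of instrument and hatch, z up. Vents on the -y part of its top.
- lock_bore (a point): Centre of the lock's bore on the hatch plate's upper face; axes as the instrument's. The lock is a round steel head, 33 mm wide, its flat face 21 mm above this point when up. A slot 4.7 mm wide, 12 mm deep runs right across it, open at both ends. The head floats: its true centre is up to 4.5 mm off this point in x and in y, unmeasured (2.5 N shifts it, to 5.5 mm at most): feel for the slot.
- lock (a joint): Angle of the lock, rad, clockwise from above: 0 slot along the instrument's x, 1.57 slot along its y (in line with two black lines on the hatch), the stop. Starts at 0 to 0.3. While up it turns only to about 0.35; beyond, it must be held pushed in more than 3 mm (4 is right). At 1.46 to 1.57 it springs up: locked. Takes 0.1 N m; stays where left. The blade has 0.1 rad play in the slot.
- lock_press (a joint): How far the lock is pushed in, in m: 0 up, 0.005 at its hard bottom. A spring pushes it up with 5 N at 0 and 1 N more for each mm (8 N at 3 mm, 10 N at the bottom). Let go when half turned, it stays pushed in by 3 mm. Do not bear down on the bottom, nor twist the stop with more than about 0.25 N m.
- blade_key: Steel key with a FLAT handle, upright in a well of the stand, 76 mm tall, about 150 g. Origin: centre of the blade's lower edge; z up the key, x along the blade's width. From below: blade 24 mm wide (x), 3 mm thick, 24 mm long; flange 40 x 22 x 4 mm (24 to 28 mm up); handle 30 mm (x) by 12 mm (y), 28 to 76 mm up. Grip it from above across the 12 mm.
- round_key: The other key in the stand, of the same height, with a ROUND handle of 24 mm diameter, a round flange of 40 mm diameter and a square 8 mm shank: not needed, leave it alone. Origin: centre of the lower end of the shank. Which key is in which well varies.
- stand: Grey key stand, fixed, 160 mm (x) by 60 mm (y), 30 mm high. Origin: centre of the underside. Two wells through it, each 30 mm (x) by 10 mm (y), centred at x = -40 mm and x = +40 mm, y = 0. A key stands in a well with its flange on the stand's top, so that its origin is 6 mm above the bench, the blade's width along the stand's x axis.
- reagent: Brown reagent bottle, 64 mm diameter, 150 mm tall; a bystander, leave it alone. Origin: centre of its underside.
- jar: White specimen jar, 60 mm diameter, 75 mm tall; a bystander, leave it alone. Origin: centre of its underside.
- beaker: Glass beaker, 72 mm diameter, 90 mm tall; a bystander, leave it alone. Origin: centre of its underside.
- slide_box: Wooden slide box, 100 x 85 x 35 mm; a bystander, leave it alone. Origin: centre of its underside.
- driver: Screwdriver lying on the bench; a bystander, leave it alone. Origin on its underside near the middle, x along it.
- cassette: White cassette, 40 x 28 x 8 mm; a bystander, leave it alone. Origin: centre of its underside.
- dish: Shallow white dish, 90 mm diameter, 18 mm tall; a bystander, leave it alone. Origin: centre of its underside.
Things that resemble listed ones, but are neither listed nor needed, are in the scene too. Leave any red look-alike of the blade_key alone.

How it is judged:
On the way, in this order (a step that is already met when the one before it is completed fails the run):
1. the blade of the key is seated in the slot (its lower edge is at the slot's floor or pushed in further) (horizontal distance between blade_key and lock_bore below 0.015 m and z of blade_key in the frame of lock_bore below 0.0122 m), for 0.1 s.
2. the lock is pushed in and turned past the bayonet by the key (all of step 1 and value of joint lock above 1 rad and contact force between blade_key and instrument above 1 N), for 0.05 s.
3. the lock is turned to its stop and has sprung back up (value of joint lock above 1.44 rad and value of joint lock_press below 0.0015 m), for 0.2 s.
At the end, for the whole second after the job is handed in: The lock is turned to at least 1.44 rad and is up (pushed in by less than 1.5 mm); the blade key stands released and still in its well of the stand, upright within 0.12 rad, flange on the stand's top within 3 mm; the round key is upright where it was, within 10 mm (all of step 3 and z of blade_key in the frame of stand between 0.003 and 0.009 m and y of blade_key in the frame of stand between -0.008 and 0.008 m and x of blade_key in the frame of stand between -0.05 and 0.05 m and angle between each of blade_key, round_key's own z axis and vertical below 0.12 rad and linear speed of blade_key below 0.02 m/s and distance of round_key from where it was at the start of the episode below 0.01 m); the robot touches nothing.
It fails at once if the key presses on the instrument or its lock with more than 40 N in all (pushing and twisting together) (contact force between blade_key and instrument above 40 N).
It fails at once if the fingers touch the instrument or its lock with more than 3 N (contact force between the fingers and instrument above 3 N).
It fails at once if the round key or a bystander is shifted by more than 20 mm (distance of any of round_key, reagent, jar, beaker, slide_box, driver, cassette, dish from where it was at the start of the episode above 0.02 m).
It also fails if it takes over 72 s, if anything falls off the work surface, if the arm or the gripper's body presses on something with over 40 N, if the wrist force passes 120 N, or if a joint passes its speed limit or range.

## Robot

A 7-joint arm with a two-finger parallel gripper is mounted at the origin on the work surface. World frame = base frame: x ahead of the robot, y to its left, z up, the work surface at z = 0. Lengths are in m, angles in rad, forces in N, time in s.
With the tool pointing down it reaches from about 0.4 to 0.9 m from the base axis. Payload 5.5 kg.
Tool frame: the origin (TCP) lies midway between the tips of the shut fingers; the grasp point (between the pads) lies 19 mm behind it (manip.grip_depth is the distance from the TCP to the grasp point, in m); z points along the fingers, y is the line along which they close (so a half turn about z gives the same grasp; the last joint's range is limited). The gripper opens to 92 mm and grips with 3 to 60 N. Pads are 19 mm wide; open, the fingers measure 130 mm over their backs; the gripper's body (75 mm by 190 mm) begins 47 mm behind the grasp point.
Start: joints at [0.263, 0.501, -0.427, 1.55, 0.221, 1.138, -0.21], TCP at [0.65, 0, 0.227] pointing down, gripper open.
Joint ranges: [-2.88, 2.88], [-0.31, 2.03], [-1.54, 1.56], [0.2, 2.42], [-1.41, 4.55], [0.19, 2.02], [-2.57, 2.57]. Speed limits (rad/s): [2.57, 2.57, 3.14, 3.14, 3.14, 3.14, 3.14].

## Interface

Orientations are given as a unit quaternion [x, y, z, w].
In Python, from bench import manip, effector, viewer gives the robot as it stands. Calls block until the motion is done:
- manip.move_pose(position, orientation): joint-space move of the TCP to a pose.
- manip.servo_line(position, ori=None, vel=0.15): straight line of the TCP; ori=None keeps the orientation; vel is the mean speed in m/s.
- manip.movej(angles): joint-space move.
- effector.open_jaws() and effector.close(f_grip=None): open the fingers fully, or close them until they stop; f_grip is the grip in N (None keeps the last).
- manip.sleep(seconds).
- manip.solve_ik(position, orientation): joint angles nearest the present ones, or None.
- viewer.get_image(name): name is "scene" or "side" or "wrist"; returns the picture (400x640x3 uint8, red, green, blue); there is no depth.
- viewer.get_calibration(name): a dict with "vfov" (degrees; the focal length in pixels is half the picture's height over the tangent of half this angle, whatever the lens; pixels are square), "cx", "cy" (the principal point, pixels), "eye" and "attitude" of the camera in the world. Camera axes: x right, y down, z forward; pixel columns grow to the right and rows downward; lengths in m; the calibration is good to about 2 mm. A picture is of the moment at which its call begins: read the wrist's pose just before it. get_calibration takes no time and is no camera call; for the wrist camera it gives the pose at the moment of the call.
A pose or a line that the arm cannot do raises manip.PlanningError and nothing moves.
- manip.hand_in(): hands the job in; it is judged then, once.
Readings, each from a call of its own:
- manip.current_clock(): time.
- manip.current_q(): joint angles.
- manip.current_joint_velocities(): joint speeds.
- manip.current_tau(): joint torques, N m.
- manip.current_tool_pos(): TCP position.
- manip.current_tcp_rot(): TCP orientation.
- manip.current_force(): force on the tool from outside, world axes, zero at the start.
- manip.current_wrist_torque(): the same for the moment, N m.
- manip.current_finger_gap(): finger opening in m.
- manip.current_gripper_force(): force on a finger pad.
Only numpy, scipy, OpenCV 4.12 (cv2) and the standard library are available. Lean on these libraries where they do the work, as an engineer would, in place of code of your own. Each camera call takes 0.05 s, during which the arm holds its last target. There are 200 camera calls.

## Working session

There is one attempt and no reset: what is moved stays moved. The work goes in short steps, each a Python script; the robot and the scene stay as the last script left them, time stands still between calls to the robot, and variables do not carry over. Pictures are saved under pics/ and viewed, at most 10 in all, crops included, and the job is handed in when it is done.

```bash
ls; mkdir -p pics; python3 - <<'E'
from bench import manip, effector, viewer
import cv2
for n in ("scene","side","wrist"):
    c=viewer.get_calibration(n); print(n,c)
    cv2.imwrite(f"pics/{n}0.png",viewer.get_image(n)[:,:,::-1])
print(manip.current_clock(),manip.current_tcp_rot(),manip.current_force(),manip.grip_depth)
E
```

```text
pics
scene {'vfov': 57.96352032770506, 'cx': 316.44480818069724, 'cy': 197.3085008817916, 'eye': array([1.05728631, 0.38306633, 0.84237295]), 'attitude': array([ 0.42871306,  0.84113622, -0.29537255, -0.14645827])}
side {'vfov': 56.599782890536034, 'cx': 318.095007321205, 'cy': 199.57828892245595, 'eye': array([0.24275377, 0.70505216, 0.62068539]), 'attitude': array([-0.18576335,  0.86265958, -0.46029692,  0.0971451 ])}
wrist {'vfov': 71.01379726428614, 'cx': 322.7457937182629, 'cy': 199.96833164373797, 'eye': array([0.64927276, 0.07892611, 0.38464866]), 'attitude': array([ 9.88930728e-01,  3.95286706e-05, -9.80909483e-04,  1.48374700e-01])}
0.15 [ 7.07101615e-01  7.07111524e-01 -5.14535779e-04 -5.77346406e-04] [-0.19788235  0.07585157  0.36296562] 0.0188
```

View pics/scene0.png

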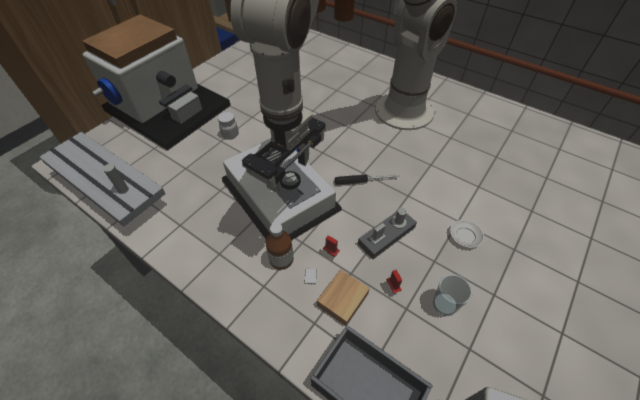

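View pics/wrist0.png

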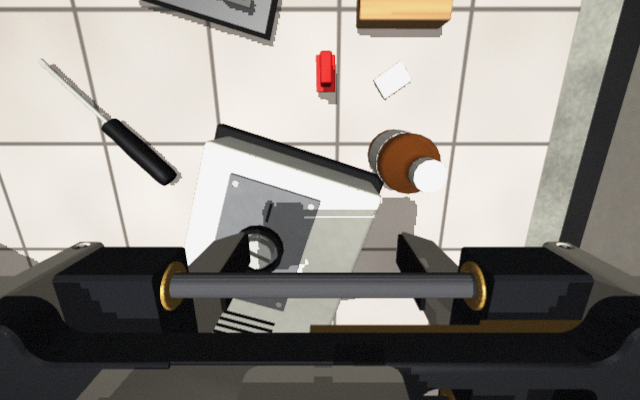

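```bash
cat > h.py <<'E'
from bench import manip, effector, viewer
import cv2, numpy as np
from scipy.spatial.transform import Rotation as R
np.set_printoptions(precision=4,suppress=True)
def p2w(c,u,v,z):
    f=200/np.tan(np.radians(c["vfov"]/2))
    d=R.from_quat(c["attitude"]).apply([(u-c["cx"])/f,(v-c["cy"])/f,1])
    return c["eye"]+d*(z-c["eye"][2])/d[2]
def w2p(c,P):
    f=200/np.tan(np.radians(c["vfov"]/2))
    q=R.from_quat(c["attitude"]).inv().apply(np.atleast_2d(P)-c["eye"])
    return np.c_[c["cx"]+f*q[:,0]/q[:,2],c["cy"]+f*q[:,1]/q[:,2]]
def down(yaw):  # tool pointing down, tool y (closing line) along world angle yaw
    y=np.array([np.cos(yaw),np.sin(yaw),0]); z=np.array([0,0,-1.]); x=np.cross(y,z)
    return R.from_matrix(np.c_[x,y,z]).as_quat()
def snap(n,f):
    c=viewer.get_calibration(n); im=viewer.get_image(n)[:,:,::-1]; cv2.imwrite("pics/"+f,im); return c,im
E
python3 - <<'E'
from h import *
s=viewer.get_calibration("scene"); w=viewer.get_calibration("wrist")
print(R.from_quat(w["attitude"]).as_matrix())
for n,u,v,z in [("stand",388,234,.03),("flat",378,230,.08),("round",400,213,.08),("bottle",281,262,0),("lock",290,180,.11)]: print(n,p2w(s,u,v,z))
for n,u,v,z in [("lock",262,247,.115),("hatch corner",236,184,.094),("hatch",309,208,.094)]: print(n,p2w(w,u,v,z))
print(down(0))
E
```

```text
[[ 1.      0.0003 -0.0017]
 [-0.0002 -0.956  -0.2935]
 [-0.0017  0.2935 -0.956 ]]
stand [0.528  0.2251 0.03  ]
flat [0.5648 0.2087 0.08  ]
round [0.4855 0.2285 0.08  ]
bottle [ 0.748   0.0356 -0.    ]
lock [ 0.5833 -0.0574  0.11  ]
lock [ 0.5843 -0.0561  0.115 ]
hatch corner [0.5563 0.0075 0.094 ]
hatch [ 0.6338 -0.0195  0.094 ]
[0.7071 0.7071 0.     0.    ]
```

```bash
python3 - <<'E'
from h import *
import pickle
C={}
manip.move_pose([0.60,-0.16,0.27],down(0)); manip.sleep(.3); C['lock'],a=snap("wrist","lock1.png")
manip.move_pose([0.53,0.15,0.25],down(0)); manip.sleep(.3); C['stand'],b=snap("wrist","stand1.png")
pickle.dump(C,open("C.pkl","wb"))
cv2.imwrite("pics/both1.png",cv2.resize(np.vstack([a[:270],b[:270]]),(640,540)))
print(manip.current_clock())
E
```

```text
2.7833
```

View pics/both1.png

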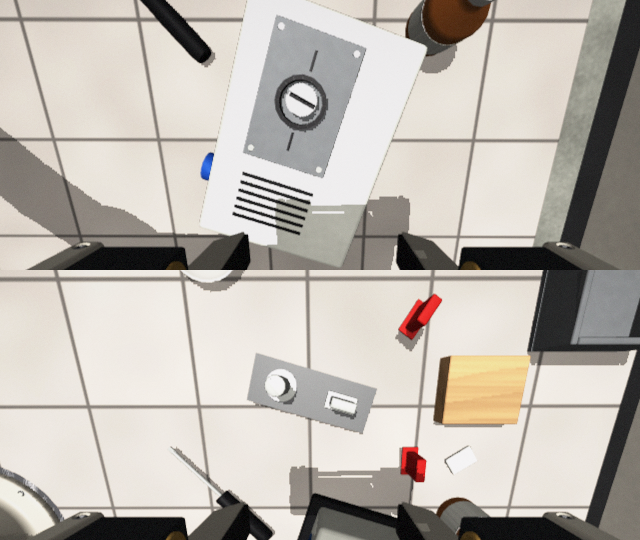

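```bash
cat >> h.py <<'E'
def rect(c,im,cx,cy,z,half=.1,n=400):
    k=half; W=np.array([[cx-k,cy+k,z],[cx+k,cy+k,z],[cx+k,cy-k,z],[cx-k,cy-k,z]])
    H=cv2.getPerspectiveTransform(w2p(c,W).astype(np.float32),np.float32([[0,0],[n,0],[n,n],[0,n]]))
    return cv2.warpPerspective(im,H,(n,n),flags=cv2.INTER_CUBIC)
E
python3 - <<'E'
from h import *
import pickle
C=pickle.load(open("C.pkl","rb"))
a=cv2.imread("pics/lock1.png");b=cv2.imread("pics/stand1.png")
print(p2w(C['lock'],302,100,.115),p2w(C['stand'],312,122,.03),p2w(C['stand'],342,134,.08))
A=rect(C['lock'],a,.585,-.055,.094);B=rect(C['stand'],b,.525,.22,.03)
cv2.imwrite("pics/rect1.png",np.hstack([A,B]))
def big(mask,nm,cx,cy):
    mask=cv2.morphologyEx(mask,cv2.MORPH_OPEN,np.ones((5,5)))
    cs,_=cv2.findContours(mask,cv2.RETR_EXTERNAL,cv2.CHAIN_APPROX_NONE)
    c=max(cs,key=cv2.contourArea); r=cv2.minAreaRect(c)
    print(nm,cx-.1+r[0][0]*5e-4,cy+.1-r[0][1]*5e-4,np.array(r[1])*.5,r[2])
for nm,I,cx,cy in(("hatch",A,.585,-.055),("stand",B,.525,.22)):
    h=cv2.cvtColor(I,cv2.COLOR_BGR2HSV)
    m=((h[...,2]<190)&(h[...,1]<60)).astype(np.uint8)*255
    print(h[200,140],h[100,230]); big(m,nm,cx,cy)
E
```

```text
[ 0.5777 -0.0653  0.115 ] [0.5161 0.2179 0.03  ] [0.5521 0.206  0.08  ]
[143  20  52] [108   8 167]
hatch 0.5753791351318359 -0.06734029388427734 [100.8622 150.5713] 18.103763580322266
[  0   3 157] [ 16  14 236]
stand 0.5142008743286133 0.21146438598632813 [170.0338 147.7101] 46.750850677490234
```

View pics/rect1.png

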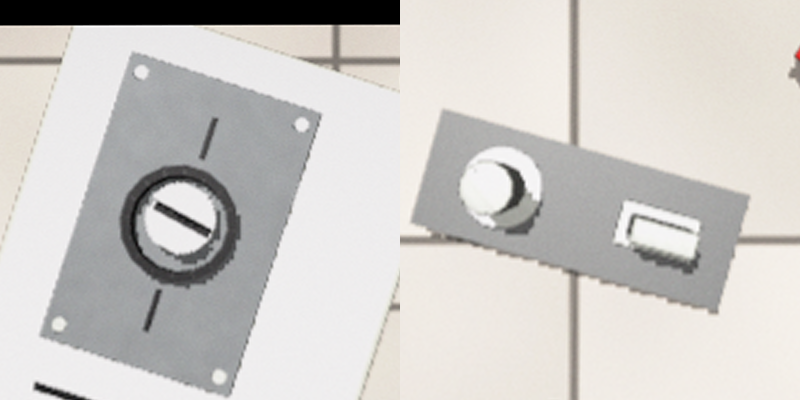

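```bash
python3 - <<'E'
from h import *
import pickle
C=pickle.load(open("C.pkl","rb"))
a=cv2.imread("pics/lock1.png");b=cv2.imread("pics/stand1.png")
B=rect(C['stand'],b,.525,.22,.03); h=cv2.cvtColor(B,cv2.COLOR_BGR2HSV)
m=((h[...,2]<175)&(h[...,1]<11)).astype(np.uint8)*255
m=cv2.morphologyEx(m,cv2.MORPH_CLOSE,np.ones((5,5)));m=cv2.morphologyEx(m,cv2.MORPH_OPEN,np.ones((17,17)))
cs,_=cv2.findContours(m,cv2.RETR_EXTERNAL,cv2.CHAIN_APPROX_NONE)
r=cv2.minAreaRect(max(cs,key=cv2.contourArea)); print("stand",.425+r[0][0]*5e-4,.32-r[0][1]*5e-4,np.array(r[1])*.5,r[2])
c0=p2w(C['lock'],302,100,.115)
A=rect(C['lock'],a,c0[0],c0[1],.115,.02,400); g=cv2.cvtColor(A,cv2.COLOR_BGR2GRAY)
m=(g<110).astype(np.uint8)*255
n,l,s,ce=cv2.connectedComponentsWithStats(m)
for i in range(1,n):
    if s[i,4]>1000:
        r=cv2.minAreaRect(np.argwhere(l==i)[:,::-1].astype(np.float32)); print(c0[0]-.02+r[0][0]*1e-4,c0[1]+.02-r[0][1]*1e-4,np.array(r[1])*.1,r[2])
# handle top face rect at z=.082
K=rect(C['stand'],b,.5521,.206,.082,.03,400);cv2.imwrite("pics/r2.png",np.hstack([A,K]))
for yaw in np.radians([75,61,-20,-105]): 
    for p in ([.553,.205,.15],[.578,-.066,.16]): print(np.degrees(yaw),manip.solve_ik(p,down(yaw)))
E
```

```text
stand 0.5308925552368164 0.21012590789794922 [126.0336  59.136 ] 15.478638648986816
0.577648365815397 -0.05412461904923044 [17.7 39.9] 90.0
0.5776942459423501 -0.06542100576798043 [28.6356  3.8984] 28.43273162841797
0.5879825546581704 -0.07604449209610545 [11.1114 30.0759] 43.595970153808594
0.594048365815397 -0.07917461904923044 [12.   7.1] 90.0
0.560798365815397 -0.08157461904923044 [6.2 7.2] 0.0
75.0 [ 0.1611  0.5593 -0.7498  1.7673  0.4464  0.9928  0.5461]
75.0 [ 0.5762  0.5054 -0.6646  1.782   0.3675  0.9811  1.0734]
61.0 [ 0.1262  0.5433 -0.699   1.7685  0.4118  0.9811  0.3289]
61.0 [ 0.5453  0.4942 -0.6215  1.783   0.3405  0.9735  0.8507]
-20.0 [-0.0319  0.4903 -0.4796  1.7738  0.2718  0.9434 -0.9733]
-20.0 [ 0.3633  0.4476 -0.3782  1.7893  0.1989  0.9422 -0.4477]
-105.00000000000001 [-0.2369  0.4547 -0.2102  1.7812  0.1156  0.9177 -2.3294]
-105.00000000000001 [ 0.1726  0.4242 -0.1333  1.7962  0.0685  0.9257 -1.8229]
```

View pics/r2.png

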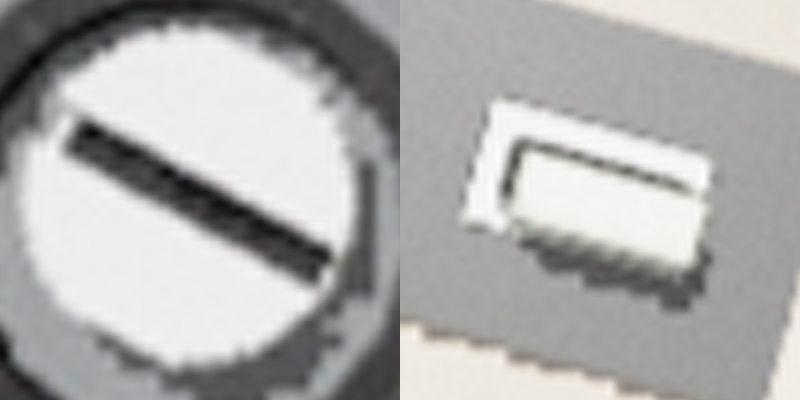

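```bash
python3 - <<'E'
from h import *
o=down(np.radians(74.52))
manip.move_pose([.5535,.2048,.12],o)
manip.servo_line([.5535,.2048,.043],vel=.1)
print(manip.current_clock(),manip.current_force(),manip.current_tool_pos())
effector.close(f_grip=55)
print(manip.current_finger_gap(),manip.current_gripper_force(),manip.current_force())
manip.servo_line([.5535,.2048,.15],vel=.1)
manip.sleep(.2)
print(manip.current_clock(),manip.current_finger_gap(),manip.current_force(),manip.current_tool_pos())
manip.move_pose([.5777,-.0654,.190],down(np.radians(90-28.43))); manip.sleep(.2)
snap("side","s2.png"); c,b=snap("wrist","w2.png")
s=cv2.imread("pics/s2.png")
P=w2p(viewer.get_calibration("side"),[.5777,-.0654,.14])[0].astype(int);print(P)
cr=s[max(P[1]-75,0):P[1]+75,P[0]-100:P[0]+100]
cv2.imwrite("pics/v2.png",np.hstack([cv2.resize(cr,(400,300)),cv2.resize(b[150:400,160:480],(400,300))]))
print(manip.current_clock(),manip.current_force(),manip.current_tool_pos())
E
```

```text
4.6417 [ 0.1936 -0.7812 -0.3048] [0.5539 0.2052 0.0434]
0.011727939606235815 54.999924302101135 [-0.3148 -1.1323 -0.0179]
7.2667 0.012098200802897545 [-0.1637 -0.0268 -1.7064] [0.5531 0.2047 0.1494]
[321 172]
8.6333 [-0.081  -0.6376 -2.4611] [ 0.5777 -0.0639  0.1899]
```

View pics/v2.png

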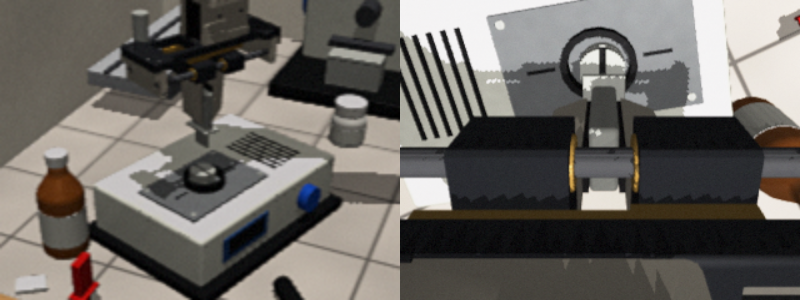

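```bash
cat >> h.py <<'E'
def F(n=5):
    a=[]
    for _ in range(n): manip.sleep(.02); a.append(manip.current_force())
    return np.mean(a,0)
E
python3 - <<'E'
from h import *
o=down(np.radians(90-28.43)); p=np.array([.5777,-.0654,.158])
manip.servo_line(p,o,vel=.08); manip.sleep(.3)
F0=F(10); np.save("F0.npy",F0); print(manip.current_clock(),F0,manip.current_tool_pos())
p=p+(p-manip.current_tool_pos())*[1,1,0]   # offset out steady error
while p[2]>.1405:
    p[2]-=.001; manip.servo_line(p,vel=.03); f=F(3)-F0
    print(round(p[2],4),manip.current_tool_pos(),f)
    if f[2]>2.0: break
print(manip.current_clock(),manip.current_wrist_torque())
E
```

```text
9.65 [-0.0115  0.0367 -1.7448] [ 0.5778 -0.0655  0.1582]
0.157 [ 0.5776 -0.0653  0.157 ] [ 0.5076 -0.6871  1.0736]
0.156 [ 0.5776 -0.0653  0.1559] [-0.5169 -0.1077  0.3282]
0.155 [ 0.5776 -0.0653  0.155 ] [0.4903 0.574  0.6161]
0.154 [ 0.5776 -0.0653  0.154 ] [ 0.0064 -0.2875  0.3835]
0.153 [ 0.5776 -0.0653  0.153 ] [-0.0922  0.2289  0.3984]
0.152 [ 0.5776 -0.0653  0.1519] [-0.2285 -0.24   -0.1353]
0.151 [ 0.5776 -0.0653  0.151 ] [-0.2246 -0.2206  0.4697]
0.15 [ 0.5776 -0.0653  0.15  ] [-0.025   0.0985  0.5996]
0.149 [ 0.5776 -0.0653  0.149 ] [ 0.5987 -0.3782 -0.2315]
0.148 [ 0.5776 -0.0653  0.148 ] [0.7083 0.1965 0.4042]
0.147 [ 0.5776 -0.0653  0.1469] [-0.1013  0.1424  0.3669]
0.146 [ 0.5776 -0.0653  0.1459] [ 0.1    -0.0139  0.2734]
0.145 [ 0.5776 -0.0653  0.1449] [-0.0007  0.0707  1.0784]
0.144 [ 0.5776 -0.0653  0.144 ] [0.3297 0.194  0.1115]
0.143 [ 0.5776 -0.0653  0.143 ] [ 0.1183  0.1754 -0.124 ]
0.142 [ 0.5776 -0.0653  0.142 ] [ 0.305  -0.4584  0.1772]
0.141 [ 0.5776 -0.0653  0.141 ] [-0.3141 -0.2728  0.493 ]
0.14 [ 0.5776 -0.0653  0.14  ] [0.1747 0.1672 0.8154]
15.05 [ 0.0741 -0.0817 -0.0558]
```

```bash
python3 - <<'E'
from h import *
F0=np.load("F0.npy"); t=manip.current_tool_pos(); p=np.array([.5776,-.0653,.14])
zc=None
while p[2]>.131:
    p[2]-=.0005; manip.servo_line(p,vel=.03); f=F(4)-F0
    print(round(p[2],4),manip.current_tool_pos(),f)
    if f[2]>8.6: break
np.save("p.npy",p)
print(manip.current_clock(),manip.current_wrist_torque())
E
```

```text
0.1395 [ 0.5777 -0.0653  0.1398] [-1.8276 -0.3533  4.7509]
0.139 [ 0.5777 -0.0653  0.1391] [-1.608  -0.1495  5.5567]
0.1385 [ 0.5777 -0.0653  0.1386] [-1.3604  0.516   5.8476]
0.138 [ 0.5777 -0.0653  0.1381] [-1.1821  0.1152  6.0915]
0.1375 [ 0.5777 -0.0653  0.1375] [-1.7377  0.2677  6.4039]
0.137 [ 0.5777 -0.0653  0.1371] [-1.6581  0.4574  7.465 ]
0.1365 [ 0.5777 -0.0653  0.1367] [-1.4968  0.5337  7.4592]
0.136 [ 0.5777 -0.0652  0.1362] [-1.517   0.2423  8.01  ]
0.1355 [ 0.5777 -0.0653  0.1358] [-2.1986  0.2107  8.0504]
0.135 [ 0.5777 -0.0653  0.1353] [-2.1775  0.1624  8.6044]
18.2167 [ 0.0655  0.5364 -0.0066]
```

```bash
python3 - <<'E'
from h import *
F0=np.load("F0.npy"); p=np.load("p.npy"); yaw=61.57
def T(): 
    a=[]
    for _ in range(4): manip.sleep(.02); a.append(manip.current_wrist_torque())
    return np.mean(a,0)
T0=T()
while yaw>-17:
    yaw-=6; manip.servo_line(p,down(np.radians(yaw)),vel=.03); f=F(3)-F0; t=T()
    a=R.from_quat(manip.current_tcp_rot()).as_matrix()[:,1]
    print(round(yaw,1),round(float(np.degrees(np.arctan2(a[1],a[0]))),1),manip.current_tool_pos(),f,t-T0,round(manip.current_clock(),2))
    if abs(t-T0)[2]>.2 or f[2]>11 or f[2]<4 or np.hypot(f[0],f[1])>8: break
np.save("yaw.npy",yaw)
E
```

```text
55.6 55.6 [ 0.5782 -0.0649  0.1355] [-1.2288  0.4992  8.2557] [ 0.1055 -0.1851  0.0101] 18.66
49.6 49.6 [ 0.5781 -0.065   0.1355] [-1.5141  0.1581  9.1568] [ 0.0765 -0.1557  0.017 ] 19.03
43.6 43.6 [ 0.5781 -0.0651  0.1355] [-1.6344  0.0266  8.8962] [ 0.0392 -0.104   0.0343] 19.41
37.6 37.6 [ 0.578  -0.0652  0.1355] [-1.5161  0.0374  8.577 ] [-0.0038 -0.1085  0.0274] 19.78
31.6 31.6 [ 0.5779 -0.0653  0.1355] [-1.5586  0.2865  9.2048] [-0.0235 -0.0917  0.0161] 20.16
25.6 25.6 [ 0.5778 -0.0653  0.1354] [-1.9614  0.0588  9.0278] [-0.071  -0.026   0.0171] 20.53
19.6 19.6 [ 0.5778 -0.0654  0.1354] [-1.8489 -0.3712  9.2028] [-0.0634  0.0363  0.0093] 20.91
13.6 13.6 [ 0.5777 -0.0654  0.1354] [-2.6156 -0.4862  8.3135] [-0.1173  0.0706 -0.0026] 21.28
7.6 7.6 [ 0.5776 -0.0654  0.1353] [-1.9995 -0.1059  8.8125] [-0.1206  0.1196  0.0141] 21.66
1.6 1.6 [ 0.5775 -0.0655  0.1353] [-2.4599 -0.3562  9.0902] [-0.1119  0.1397  0.0348] 22.03
-4.4 -4.4 [ 0.5774 -0.0655  0.1353] [-2.3415 -0.3897  9.6288] [-0.1333  0.1873  0.0412] 22.41
-10.4 -10.4 [ 0.5775 -0.0655  0.1353] [-2.6784 -0.1712  8.9394] [-0.1251  0.1932  0.0133] 22.78
-16.4 -16.4 [ 0.5775 -0.0655  0.1353] [-2.7605  0.0136  8.433 ] [-0.1706  0.1855  0.0384] 23.16
-22.4 -22.4 [ 0.5774 -0.0655  0.1353] [-2.5937 -0.1168  9.0447] [-0.1569  0.2176  0.0029] 23.53
```

```bash
python3 - <<'E'
from h import *
F0=np.load("F0.npy"); p=np.load("p.npy"); yaw=float(np.load("yaw.npy"))
def T(): 
    a=[]
    for _ in range(8): manip.sleep(.02); a.append(manip.current_wrist_torque())
    return np.mean(a,0)
print(T())
while yaw>-29:
    yaw-=1.5; manip.servo_line(p,down(np.radians(yaw)),vel=.03); t=T(); f=F(2)-F0
    print(round(yaw,1),f,t,round(manip.current_clock(),2))
    if t[2]>.12 or np.hypot(f[0],f[1])>8: break
np.save("yaw.npy",yaw)
c,b=snap("wrist","w3.png"); snap("side","s3.png"); snap("scene","c3.png")
s=cv2.imread("pics/s3.png");P=w2p(viewer.get_calibration("side"),[.5777,-.0654,.12])[0].astype(int)
cr=s[P[1]-60:P[1]+60,P[0]-80:P[0]+80]
cv2.imwrite("pics/v3.png",np.hstack([cv2.resize(cr,(400,300),interpolation=cv2.INTER_CUBIC),cv2.resize(b[100:300,220:420],(300,300))]))
E
```

```text
[-0.0786  0.718   0.0072]
-23.9 [-2.6545 -0.0699  8.8441] [-0.0729  0.7401  0.1368] 24.08
```

View pics/v3.png

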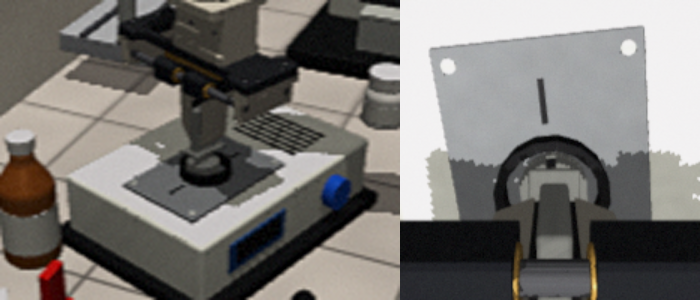

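```bash
python3 - <<'E'
from h import *
F0=np.load("F0.npy"); p=np.load("p.npy"); yaw=float(np.load("yaw.npy"))
def T(): 
    a=[]
    for _ in range(8): manip.sleep(.02); a.append(manip.current_wrist_torque())
    return np.mean(a,0)
yaw-=.7; manip.servo_line(p,down(np.radians(yaw)),vel=.03); print(T(),F(2)-F0)
for dz in (.001,.002,.003,.004,.005):
    manip.servo_line(p+[0,0,dz],vel=.03); print(dz,F(3)-F0,manip.current_tool_pos())
print(T())
manip.servo_line(p+[0,0,.0055],down(np.radians(-19.5)),vel=.03); print(T(),F(3)-F0)
manip.servo_line(p+[0,0,.035],vel=.05); print(F(5)-F0)
manip.servo_line(p+[0,0,.08],vel=.1); manip.sleep(.2)
print(manip.current_clock(),manip.current_finger_gap())
c,b=snap("wrist","w4.png"); snap("side","s4.png")
s=cv2.imread("pics/s4.png");P=w2p(viewer.get_calibration("side"),[.5777,-.0654,.13])[0].astype(int)
cr=s[P[1]-60:P[1]+60,P[0]-80:P[0]+80]
cv2.imwrite("pics/v4.png",np.hstack([cv2.resize(cr,(400,300),interpolation=cv2.INTER_CUBIC),cv2.resize(b[100:300,220:420],(400,300))]))
E
```

```text
[-0.0585  0.7326  0.2071] [-3.0878 -0.2619  9.6047]
0.001 [-2.1157 -0.3596  8.1517] [ 0.5775 -0.0655  0.1362]
0.002 [-1.5133 -0.3976  7.3295] [ 0.5775 -0.0655  0.1371]
0.003 [-1.8738 -0.0037  7.1643] [ 0.5774 -0.0655  0.138 ]
0.004 [-1.5058 -0.8658  5.6549] [ 0.5775 -0.0655  0.1389]
0.005 [-1.3406 -1.5761  4.0774] [ 0.5775 -0.0655  0.1398]
[-0.3732  0.4366  0.2061]
[-0.0019  0.0335  0.0068] [ 0.0855 -0.5196  0.4432]
[0.0191 0.1099 0.3993]
28.3417 0.011633491535722873
```

View pics/v4.png

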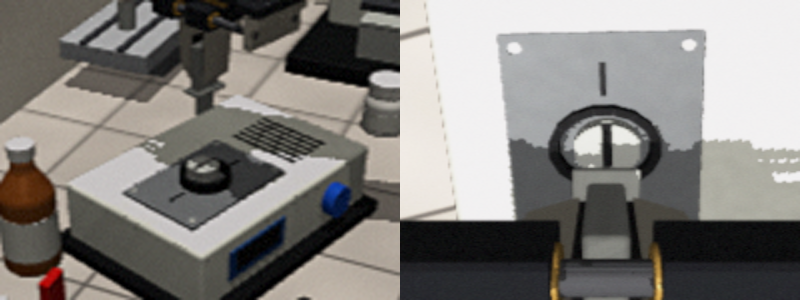

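```bash
python3 - <<'E'
from h import *
F0=np.load("F0.npy"); o=down(np.radians(74.52)); q=np.array([.5535,.2048,.15])
manip.move_pose(q,o); manip.sleep(.2); F0=F(8)
for z in (.1,.075): manip.servo_line([*q[:2],z],vel=.08); 
z=.075; manip.sleep(.1)
while z>.0415:
    z-=.003 if z>.048 else .0007; manip.servo_line([*q[:2],z],vel=.05); f=F(3)-F0
    if np.linalg.norm(f)>3: print(round(z,4),f); break
print(z,f,manip.current_tool_pos(),manip.current_clock())
E
```

```text
0.0424 [-2.5408 -0.6386  7.1207]
0.04239999999999998 [-2.5408 -0.6386  7.1207] [0.5536 0.2048 0.043 ] 36.2917
```

Contact came at the expected height, so the key is seated. I'll release it and check.

```bash
python3 - <<'E'
from h import *
effector.open_jaws(); manip.sleep(.2)
manip.servo_line([.5535,.2048,.15],vel=.1)
manip.move_pose([0.53,0.10,0.25],down(0)); manip.sleep(.3)
c,b=snap("wrist","w5.png"); s,a=snap("scene","c5.png")
P=w2p(s,[.5155,.215,.04])[0].astype(int)
K=rect(c,b,.5155,.215,.03)
cv2.imwrite("pics/v5.png",np.hstack([K,cv2.resize(a[P[1]-50:P[1]+50,P[0]-50:P[0]+50],(400,400),interpolation=cv2.INTER_CUBIC)]))
print(manip.current_clock())
E
```

```text
40.3167
```

View pics/v5.png

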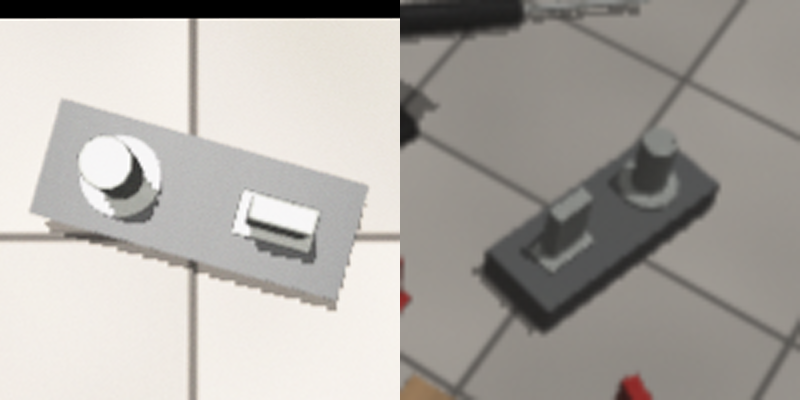

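The flat key (at about 278,220) stands upright with its flange flat on the stand, and the round key hasn't moved.

```bash
python3 -c "
from bench import manip
print(manip.hand_in())"
```

```text
the job is handed in; nothing more can be done
None
```

The lock was turned to its stop and has sprung back up, the blade key is back upright and fully down in its well, and the job was handed in at about 40 s of the 72 s allowed; the hand-in gave no verdict.

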